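# Clamp a printed housing in the trigger bench clamp

## Task

Stand the white printed gearbox housing on the clamp station's base board, lengthwise between the jaw and the wooden stop, and let go of it. Then squeeze the clamp's trigger again and again, moving the jaw only by the trigger, until the jaw has pushed the housing up against the stop and grips it firmly; the thin printed walls crack at 60 N of jaw force, so do not overtighten. Let go of the trigger and leave the other things on the bench where they are.

Things in the scene. Friction and masses are not known exactly. Their poses are not given: they have to be found in the camera images.
- station: Clamp station: plywood board 315 x 100 x 12 mm fixed to the bench. Origin: on the bench under the board's middle. x is the clamping line, the way the jaw travels; y level across it, z up. On it a grey clamp body 95 x 40 mm (x -125 to -30 mm, 64 mm high) with a black upright handle and trigger on top, and a wooden stop at the +x end. The steel bar sticks out behind to x = -192 mm, 34 mm up.
- stop: The fixed wooden stop block, 22 x 76 mm and 44 mm high (its top 56 mm above the bench). Origin: bottom centre of the face that looks at the jaw (at x = 130 mm on the station, 12 mm above the bench). The housing's end is to rest against that upright face.
- jaw_pad: The black pressing plate of the sliding jaw, 50 mm wide, 30 mm high (19 to 49 mm above the bench), 8 mm thick. Origin: centre of its front face, which looks along the station's +x at the stop. It sits on a rubber spring of 4 N per mm on the end of the ratchet bar, with 15 mm of give.
- jaw (a joint): How far the ratchet bar has run out, in m: 0 fully back (front of the pad then 5 mm ahead of the station's origin along x), at most 0.08. It can only go forward: about 9 to 14 mm for each full squeeze of the trigger, in teeth of 6 mm; it slips back at most 2 mm when the trigger is let go, and the bar is not to be pushed or pulled by hand. It starts between 0.01 and 0.035.
- trigger (a joint): Trigger angle in rad: 0 at rest, 0.28 squeezed home; hinge 65 mm below the roll; a spring (5 to 7 N at the roll) returns it. When the jaw bears on the work the trigger stalls before it is home; the jaw then presses with 1.1 to 1.3 times the force on the roll. 25 to 35 N on the roll grips well; some 50 N cracks the housing. After letting go the jaw keeps its grip less up to 8 N.
- trigger_front (a point): The middle of the front (facing the stop) of the trigger's round finger roll, a black bar 14 mm thick and 28 mm wide across the clamping line, 135 mm above the bench at rest; the trigger reaches up to 145 mm. It moves about 18 mm along the station's -x, towards the handle, in a full squeeze. Its axes are those of the station when at rest.
- handle_back (a point): The middle of the back face of the fixed upright handle, 135 mm above the bench. The handle is 16 mm thick along the clamping line, 28 mm wide, and ends 155 mm above the bench. At rest the handle and the trigger together measure 56 mm from back to front along the clamping line; squeezed, 38 mm. The axes are those of the station.
- bay (a point): The point on the board's top, on the clamping line 45 mm before the stop's face, over which the housing's middle may be set down: there its far end is 13 mm short of the stop. Its axes are those of the station.
- housing: The white printed gearbox housing, a block 64 mm (its x) x 40 mm (its y) x 40 mm high with a round boss 26 mm across and 6 mm high on top; 80 to 170 g. Origin: centre of its underside. It stands upright on the bench to the left or right of the station. It must lie in the clamp with its 64 mm length along the clamping line, either way round.
- bottle: Blue drinking bottle, 72 mm across, 210 mm tall, standing beyond the station. Origin: centre of its underside. To be left alone.
- screw_tray: Open black tray 110 x 80 x 35 mm. Origin: centre of its underside. To be left alone.
- filament_core: Small grey spool 68 mm across, 46 mm high, on the other side of the station from the housing. Origin: centre of its underside. To be left alone.
- screwdriver: Screwdriver lying beyond the station. To be left alone.
Not all that is in view belongs to the job. Leave any turquoise look-alike of the housing alone.

How it is judged (in metres and radians):
On the way, in this order (a step that is already met when the one before it is completed fails the run):
1. the housing stands on the board between jaw and stop, lengthwise, let go and not yet pressed (x of housing in the frame of bay between -0.04 and 0.016 m and y of housing in the frame of bay between -0.015 and 0.015 m and z of housing in the frame of bay between -0.003 and 0.003 m and angle between the x axis of housing and the x axis of station, either way round below 0.2 rad and angle between housing's own z axis and vertical below 0.1 rad and contact force between each of the arm, the fingers and housing below 0.1 N and contact force between jaw_pad and housing below 3 N and value of joint trigger below 0.05 rad), for 0.2 s.
2. the trigger is squeezed (value of joint trigger above 0.1 rad), for 0.02 s.
3. the jaw presses the housing on the stop with more than 8 N (contact force between each of jaw_pad, stop and housing above 8 N), for 0.2 s.
At the end, for the whole second after the job is handed in: The housing stands on the board, lengthwise along the clamping line within 0.08 rad and within 15 mm of its middle, upright, at rest, held between jaw and stop with more than 8 N on each; the trigger is let go and back (under 0.05 rad) (all of step 3 and y of housing in the frame of bay between -0.015 and 0.015 m and z of housing in the frame of bay between -0.003 and 0.003 m and angle between the x axis of housing and the x axis of station, either way round below 0.08 rad and angle between housing's own z axis and vertical below 0.06 rad and linear speed of housing below 0.01 m/s and value of joint trigger below 0.05 rad); the robot touches nothing.
It fails at once if the jaw presses the housing with more than 60 N (contact force between jaw_pad and housing above 60 N).
It fails at once if the robot pushes the jaw by hand (more than 5 N) (contact force between the arm and jaw_pad above 5 N).
It fails at once if the bottle, tray, spool or screwdriver is moved more than 30 mm (distance of any of bottle, screw_tray, filament_core, screwdriver from where it was at the start of the episode above 0.03 m).
It also fails if it takes over 64 s, if anything falls off the work surface, if the arm or the gripper's body presses on something with over 40 N, if the wrist force passes 120 N, or if a joint passes its speed limit or range.

## Robot

A 7-joint arm with a two-finger parallel gripper is mounted at the origin on the work surface. World frame = base frame: x ahead of the robot, y to its left, z up, the work surface at z = 0. Lengths are in mm, angles in rad, forces in N, time in s.
With the tool pointing down it reaches from about 400 to 875 mm from the base axis. Payload 4.4 kg.
Tool frame: the origin (TCP) lies at the very end of the fingers, on their centre line; the grasp point (between the pads) lies 19 mm behind it; z points along the fingers, y is the line along which they close (so a half turn about z gives the same grasp; the last joint's range is limited). The gripper opens to 85 mm and grips with 20 to 120 N. Pads are 22 mm wide; open, the fingers measure 114 mm over their backs; the gripper's body (76 mm by 85 mm) begins 54 mm behind the grasp point. The pads swing forward as they close: fully open they stand 13 mm farther back than shut.
Start: joints at [-1.329, 0.628, 0.038, 1.517, -0.027, 0.996, -0.02], TCP at [196.902, 619.474, 231.313] pointing down, gripper open.
Joint ranges: [-3.06, 3.06], [-0.37, 2.12], [-1.25, 1.32], [0.18, 2.47], [-1.1, 4.24], [0.23, 1.98], [-2.94, 2.94]. Speed limits (rad/s): [2.57, 2.57, 3.14, 3.14, 3.14, 3.14, 3.14].

## Interface

Orientations are given as [roll, pitch, yaw] about the fixed x, y, z axes, in that order (R = Rz(yaw) Ry(pitch) Rx(roll)).
In Python, from cell import read_state, get_image, camera_info, finish_job gives the robot as it stands.
- The arm moves only by the tool play_rows, never from a script. Its argument "deltas" is one flat list of numbers, 7 for each row, row after row: the shift along the tool's x, y, z in mm, then the turn, a rotation vector about the tool's x, y, z in rad, then the opening, from 0 (shut) to 1 (fully open). In form: [dx, dy, dz, ax, ay, az, grip, dx, dy, dz, ax, ay, az, grip, ...]. A call has 1 to 10 rows; each row is the pose to reach, as a shift and turn from the pose commanded when the call began, along the tool's axes at that moment; what a row does not reach only later rows make up. A row lasts 1/8 s, in which the tool goes at most 62.5 mm and 10.7 degrees, less where a joint would pass 70% of its speed; a pose out of reach is approached as far as the arm can. A call with a gripper value outside its range is refused whole. The fingers move at their own pace and stop on an object; the grip force is fixed at half the most. Time passes only in rows, so rows that repeat a pose let the fingers close. It gives the time, the measured TCP pose, the force, the opening and the grip force at its end, in the units of the state.
- read_state(): the state, without advancing time (a new reading comes with each control period).
- get_image(name): name is "scene" or "top" or "wrist"; returns the picture (384x512x3 uint8, red, green, blue); there is no depth.
- camera_info(name): a dict with "fx", "fy", "cx", "cy" (pixels), "distortion" ([k1, k2, p1, p2, k3] as OpenCV has them; the pictures are not rectified), "T" (4x4, takes a point from camera to world coordinates). Camera axes: x right, y down, z forward; pixel columns grow to the right and rows downward; lengths in mm; the calibration is good to about 2 mm. A picture is of the moment at which its call begins: read the wrist's pose just before it. camera_info takes no time and is no camera call; for the wrist camera it gives the pose at the moment of the call.
- finish_job(): hands the job in; it is judged then, once.
The state is a dict: "clock": time; "qpos": joint angles; "qd": joint speeds; "tau": joint torques, N m; "eef_pos": TCP position; "tool_rot": TCP orientation; "force": force on the tool from outside, world axes, zero at the start; "torque": the same for the moment, N m; "width": finger opening in mm; "gripper_force": force on a finger pad.
Only numpy, scipy, OpenCV 4.12 (cv2) and the standard library are available. Lean on these libraries where they do the work, as an engineer would, in place of code of your own. Each camera call takes 0.05 s, during which the arm holds its last target. There are 200 camera calls.

## Working session

There is one attempt and no reset: what is moved stays moved. The work goes in short steps, Python scripts to look and compute and a tool call to move; the robot and the scene stay as the last step left them, time stands still between calls to the robot, and variables do not carry over. Pictures are saved under pics/ and viewed, at most 11 in all, crops included, and the job is handed in when it is done.

Besides the shell and the picture viewer there is one more tool, called after "Call:" as a command line: name --argument value ..., lists and objects as JSON in quotes. play_rows: Moves the arm, as the interface text tells. Its arguments: {"type":"object","properties":{"deltas":{"type":"array"}},"required":["deltas"]}

```bash
mkdir -p pics; python3 - <<'E'
from cell import *
import cv2
s=read_state();print(s)
for n in("scene","top"):
    c=camera_info(n);print(n,c)
    cv2.imwrite(f"pics/{n}0.png",get_image(n)[:,:,::-1])
E
```

```text
{'clock': 0.0, 'qpos': array([-1.32881618,  0.62933897,  0.03843707,  1.51838745, -0.02700235,
        0.99627203, -0.01995938]), 'qd': array([-0.001422  ,  0.00071697, -0.00073936,  0.00028955, -0.00037069,
       -0.00042417, -0.00061106]), 'tau': array([-3.68252968e-04, -5.63397467e+01,  1.22604623e+00, -1.93453771e+01,
        1.09304636e-02,  1.01660183e-02,  1.75456995e-05]), 'eef_pos': array([196.69308263, 618.8683052 , 230.38740332]), 'tool_rot': array([-3.13970480e+00,  1.99165121e-05,  2.83385538e+00]), 'force': array([ 0.59138791,  0.44088177, -0.55438132]), 'torque': array([ 0.03900342, -0.02223516, -0.02557937]), 'gripper_force': 0.0, 'width': 85.07178182864476}
scene {'fx': 422.0756824861994, 'fy': 422.0756824861994, 'cx': 254.14585680282542, 'cy': 187.4593971593313, 'distortion': array([0.02077745, 0.        , 0.        , 0.        , 0.        ]), 'T': array([[-8.89515999e-01,  3.36619921e-01, -3.08947110e-01,
         9.56795698e+02],
       [ 4.56720729e-01,  6.74231119e-01, -5.80360728e-01,
         6.54918317e+02],
       [ 1.29407732e-02, -6.57342702e-01, -7.53480663e-01,
         1.03996501e+03],
       [ 0.00000000e+00,  0.00000000e+00,  0.00000000e+00,
         1.00000000e+00]])}
top {'fx': 407.83284985238225, 'fy': 407.83284985238225, 'cx': 253.78508643320473, 'cy': 193.46866252231962, 'distortion': array([-0.06261371,  0.        ,  0.        ,  0.        ,  0.        ]), 'T': array([[ 1.03144875e-03, -9.80874968e-01,  1.94636155e-01,
         3.36814413e+02],
       [-9.99812279e-01,  2.75427690e-03,  1.91786382e-02,
        -5.81715021e+01],
       [-1.93479280e-02, -1.94619399e-01, -9.80687997e-01,
         1.36072415e+03],
       [ 0.00000000e+00,  0.00000000e+00,  0.00000000e+00,
         1.00000000e+00]])}
```

View pics/scene0.png

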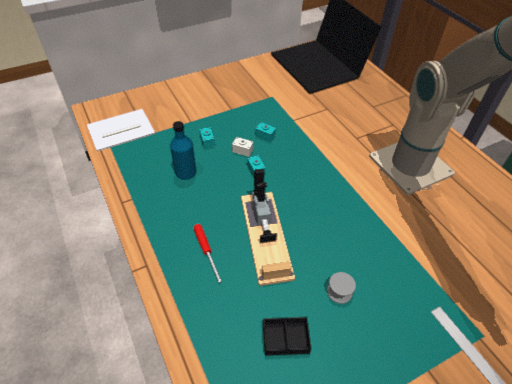

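View pics/top0.png

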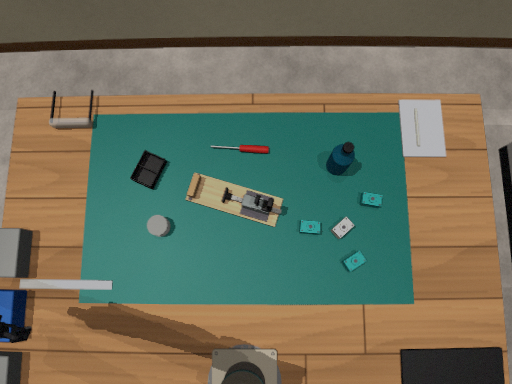

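```bash
cat > h.py <<'E'
from cell import *
import cv2, numpy as np
from scipy.spatial.transform import Rotation as Ro
def cast(c,px,z):
    K=np.array([[c['fx'],0,c['cx']],[0,c['fy'],c['cy']],[0,0,1]])
    p=cv2.undistortPoints(np.array(px,float).reshape(-1,1,2),K,np.array(c['distortion']))[:,0]
    d=np.c_[p,np.ones(len(p))]@c['T'][:3,:3].T; o=c['T'][:3,3]
    return (o+d*((z-o[2])/d[:,2])[:,None])[:,:2]
def blob(m,roi):
    z=np.zeros(m.shape,np.uint8);x0,y0,x1,y1=roi;z[y0:y1,x0:x1]=m[y0:y1,x0:x1]*255
    cs,_=cv2.findContours(z,cv2.RETR_EXTERNAL,cv2.CHAIN_APPROX_NONE)
    return max(cs,key=cv2.contourArea)
def proj(c,P):
    T=np.linalg.inv(c['T']);K=np.array([[c['fx'],0,c['cx']],[0,c['fy'],c['cy']],[0,0,1]])
    return cv2.projectPoints(np.array(P,float).reshape(-1,1,3),cv2.Rodrigues(T[:3,:3])[0],T[:3,3],K,np.array(c['distortion']))[0][:,0]
E
python3 - <<'E'
from h import *
for n,rs,rh in(("top",(180,165,292,230),(326,212,362,242)),("scene",(232,185,302,290),(228,132,256,160))):
    c=camera_info(n);im=cv2.imread(f"pics/{n}0.png");h=cv2.cvtColor(im,cv2.COLOR_BGR2HSV)
    wood=(h[...,0]<30)&(h[...,1]>60)&(h[...,2]>90)
    b=blob(wood,rs);w=cast(c,b.reshape(-1,2),12.).astype(np.float32)
    print(n,'board',cv2.minAreaRect(w),cast(c,cv2.boxPoints(cv2.minAreaRect(b)),12.).round())
    wh=(h[...,1]<60)&(h[...,2]>130)
    b=blob(wh,rh);w=cast(c,b.reshape(-1,2),40.).astype(np.float32);print('housing',cv2.minAreaRect(w),cv2.boxPoints(cv2.minAreaRect(w)).round())
t=cv2.imread("pics/top0.png");s=cv2.imread("pics/scene0.png")
a=cv2.resize(t[160:260,180:380],(800,400),interpolation=cv2.INTER_CUBIC)[:, :800]
cv2.imwrite("pics/a.png",a)
E
```

```text
top board ((586.7278442382812, 36.840911865234375), (316.6037902832031, 99.84516906738281), 72.88513946533203) [[ 584.  202.]
 [ 682.  176.]
 [ 588. -129.]
 [ 493. -100.]]
housing ((487.36724853515625, -322.01788330078125), (38.95490264892578, 62.43818664550781), 40.83892059326172) [[ 452. -311.]
 [ 493. -358.]
 [ 523. -333.]
 [ 482. -286.]]
scene board ((589.1474609375, 41.338539123535156), (317.6703796386719, 101.0831298828125), 72.88001251220703) [[ 591. -124.]
 [ 475. -100.]
 [ 588.  207.]
 [ 685.  183.]]
housing ((498.62591552734375, -304.093017578125), (75.18173217773438, 72.01661682128906), 44.00543212890625) [[ 447. -304.]
 [ 497. -356.]
 [ 551. -304.]
 [ 501. -252.]]
```

View pics/a.png

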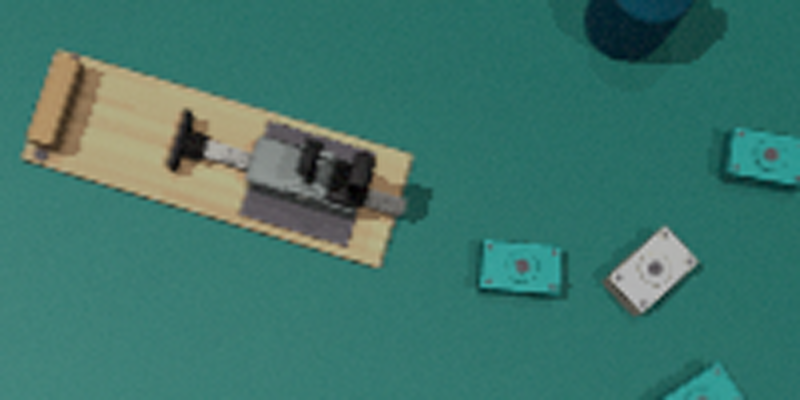

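```bash
cat >> h.py <<'E'
def delta(p,yaw,roll=np.pi):
    s=read_state();R=Ro.from_euler('xyz',s['tool_rot'])
    d=R.inv().apply(np.array(p,float)-s['eef_pos']);r=(R.inv()*Ro.from_euler('xyz',[np.pi,0,yaw])).as_rotvec()
    print(s['clock'],s['eef_pos'].round(1),s['tool_rot'].round(3),'->',d.round(1),r.round(3))
C=np.array([587.5,38.5]);A=np.deg2rad(72.9)
ux=np.array([np.cos(A),np.sin(A)]);uy=np.array([-ux[1],ux[0]])
def st(x,y=0): return C+x*ux+y*uy
def tost(p): p=np.asarray(p)-C; return np.c_[p@ux,p@uy]
E
python3 - <<'E'
from h import *
delta([480,150,280],2.6)
c=camera_info("top")
print(tost(cast(c,[[258,198],[270,202.5]],150.)))
E
```

```text
0.1 [196.7 618.9 230.5] [-3.14   0.     2.834] -> [-412.  -361.1  -48.9] [-0.002  0.     0.234]
[[ -89.11843612   -1.90753109]
 [-127.73386819    0.73745301]]
```

Call:
play_rows --deltas '[-45,-39,-6,0,0,0.03,0.75,-90,-78,-12,0,0,0.06,0.75,-135,-118,-18,0,0,0.1,0.75,-180,-158,-24,0,0,0.12,0.75,-225,-197,-30,0,0,0.15,0.75,-270,-237,-36,0,0,0.18,0.75,-315,-276,-42,0,0,0.2,0.75,-360,-316,-48,0,0,0.22,0.75,-412,-361,-49,0,0,0.23,0.75]'

```text
clock: 1.23
eef_pos: [477.7, 154.5, 280.6]
tool_rot: [3.141, 0.0, 2.604]
force: [1.6, 0.7, -0.2]
width: 63.9
gripper_force: 0.0
```

```bash
python3 - <<'E'
from h import *
delta([480,-300,260],2.286);print(read_state()['qpos'].round(2))
E
```

```text
1.225 [477.7 154.5 280.6] [3.141 0.    2.604] -> [-234.7 -389.2   20.3] [0.001 0.    0.318]
[-0.5   0.36  0.18  1.86 -0.08  0.92  0.75]
```

Call:
play_rows --deltas '[-29,-48,2,0,0,0.04,0.75,-58,-97,4,0,0,0.08,0.75,-87,-145,8,0,0,0.12,0.75,-117,-194,10,0,0,0.16,0.75,-146,-242,13,0,0,0.2,0.75,-175,-290,15,0,0,0.24,0.75,-205,-340,18,0,0,0.28,0.75,-235,-389,20,0,0,0.318,0.75,-235,-389,20,0,0,0.318,0.75]'

```text
clock: 2.35
eef_pos: [477.4, -304.2, 259.7]
tool_rot: [-3.138, 0.002, 2.277]
force: [-0.2, 0.9, 0.8]
width: 64.1
gripper_force: 0.0
```

```bash
python3 - <<'E'
from h import *
c=camera_info("wrist");im=get_image("wrist")[:,:,::-1].copy();cv2.imwrite("pics/w1.png",im)
h=cv2.cvtColor(im,cv2.COLOR_BGR2HSV)
wh=(h[...,1]<60)&(h[...,2]>130)
b=blob(wh,(0,0,512,384));w=cast(c,b.reshape(-1,2),40.).astype(np.float32)
print(cv2.minAreaRect(b),cv2.minAreaRect(w),cv2.boxPoints(cv2.minAreaRect(w)).round(1))
print(c['T'].round(2));delta([487,-322,60],2.286)
E
```

```text
((254.5, 169.5), (49.0, 31.0), 90.0) ((486.4366149902344, -318.7053527832031), (39.59843444824219, 65.38739776611328), 40.950016021728516) [[ 450.1 -307. ]
 [ 492.9 -356.4]
 [ 522.8 -330.4]
 [ 480.  -281. ]]
[[ 7.6000e-01  6.2000e-01  1.9000e-01  4.2817e+02]
 [ 6.5000e-01 -7.3000e-01 -2.3000e-01 -2.4534e+02]
 [-0.0000e+00  3.0000e-01 -9.5000e-01  4.0281e+02]
 [ 0.0000e+00  0.0000e+00  0.0000e+00  1.0000e+00]]
2.4 [ 478.2 -300.7  259.6] [-3.140e+00 -1.000e-03  2.281e+00] -> [-22.   -7.  199.6] [-0.001 -0.001 -0.005]
```

View pics/w1.png

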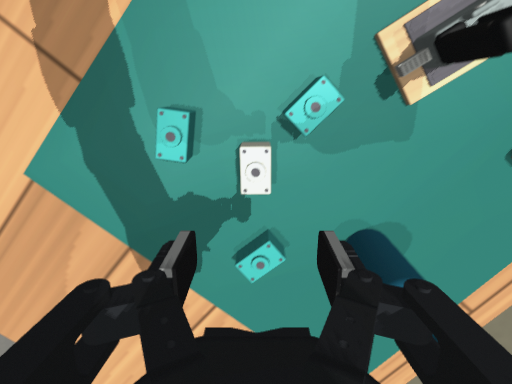

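```bash
python3 - <<'E'
from h import *
delta([486.5,-319.5,10],2.286)
p=st(82);print(p)
E
```

```text
2.4 [ 478.2 -300.7  259.6] [-3.140e+00 -1.000e-03  2.281e+00] -> [-19.8  -5.7 249.6] [-0.001 -0.001 -0.005]
[611.61130667 116.87502721]
```

Call:
play_rows --deltas '[-10,-3,40,0,0,0,0.75,-20,-6,95,0,0,0,0.75,-20,-6,150,0,0,0,0.75,-20,-6,200,0,0,0,0.75,-20,-6,230,0,0,0,0.75,-20,-6,249,0,0,0,0.75,-20,-6,249,0,0,0,0.75,-20,-6,249,0,0,0,0.3,-20,-6,249,0,0,0,0.3,-20,-6,249,0,0,0,0.3]'

```text
clock: 3.65
eef_pos: [489.0, -318.3, 12.9]
tool_rot: [3.141, 0.003, 2.286]
force: [-0.3, 0.8, 7.0]
width: 39.0
gripper_force: 62.5
```

Call:
play_rows --deltas '[0,0,-30,0,0,0,0.3,0,0,-80,0,0,0,0.3,0,0,-140,0,0,0,0.3,0,0,-200,0,0,0,0.3,0,0,-217,0,0,0,0.3]'

```text
clock: 4.28
eef_pos: [489.6, -318.8, 233.0]
tool_rot: [3.139, 0.007, 2.286]
force: [1.6, 0.9, -3.6]
width: 39.1
gripper_force: 61.6
```

```bash
python3 - <<'E'
from h import *
delta([611.6,117,130],A);print(read_state()['width'],read_state()['force'])
E
```

```text
4.275 [ 489.6 -318.8  233. ] [3.139 0.007 2.286] -> [250.  377.5 102.2] [0.006 0.005 1.013]
39.06661473739678 [ 1.5881998   0.87843123 -3.60986215]
```

Call:
play_rows --deltas '[28,42,0,0,0,0.12,0.3,56,84,0,0,0,0.24,0.3,84,126,0,0,0,0.36,0.3,112,168,0,0,0,0.48,0.3,140,210,0,0,0,0.6,0.3,168,252,0,0,0,0.72,0.3,196,295,0,0,0,0.84,0.3,224,338,10,0,0,0.95,0.3,250,377,60,0,0,1.013,0.3,250,377,100,0,0,1.013,0.3]'

```text
clock: 5.52
eef_pos: [609.1, 124.6, 126.9]
tool_rot: [-3.141, -0.004, 1.28]
force: [-0.5, -0.2, -2.2]
width: 39.2
gripper_force: 61.6
```

```bash
python3 - <<'E'
from h import *
c=camera_info("wrist");im=get_image("wrist")[:,:,::-1].copy()
t=get_image("top")[:,:,::-1];t=cv2.resize(t[160:240,170:300],(624,384),interpolation=cv2.INTER_CUBIC)
cv2.imwrite("pics/w2.png",im)
cv2.imwrite("pics/t2.png",t)
delta([611.6,117,30],A)
E
```

```text
5.625 [604.6 120.3 123.7] [-3.132  0.004  1.276] -> [-0.8  8.5 93.6] [-0.009  0.004  0.003]
```

View pics/w2.png

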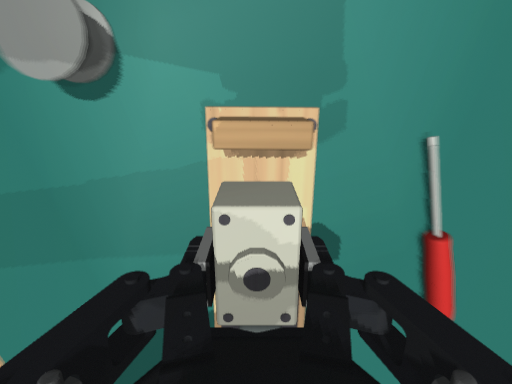

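```bash
python3 - <<'E'
from h import *
delta([611.6,117,30],A)
im=get_image("wrist")[:,:,::-1].copy();c=camera_info("wrist")
delta([611.6,117,30],A)
h=cv2.cvtColor(im,cv2.COLOR_BGR2HSV)
wood=(h[...,0]<30)&(h[...,1]>60)&(h[...,2]>90)
for y in(158,170,180):
    xs=np.where(wood[y,150:380])[0]+150; print(y,xs[0],xs[-1],tost(cast(c,[[xs[0],y],[xs[-1],y]],12.)).round(1).tolist())
print(tost(cast(c,[[213,150],[311,150]],56.)).round(1).tolist())
wh=(h[...,1]<40)&(h[...,2]>175)
b=blob(wh,(190,170,330,340));x=b.reshape(-1,2);print(x.min(0),x.max(0))
z=c['T'][2,3]; zt=read_state()['eef_pos'][2]+27
w=cast(c,[[214,208],[299,208],[216,325],[302,325]],zt);print('housing top',zt,tost(w).round(1).tolist(), tost([read_state()['eef_pos'][:2]]))
E
```

```text
5.625 [604.6 120.3 123.7] [-3.132  0.004  1.276] -> [-0.8  8.5 93.6] [-0.009  0.004  0.003]
5.675 [606.8 118.5 126.6] [-3.137e+00  2.000e-03  1.273e+00] -> [ 0.2  5.5 96.6] [-0.004  0.002  0.001]
158 211 322 [[104.0, 47.0], [104.0, -53.4]]
170 212 321 [[92.8, 46.7], [92.8, -53.2]]
180 212 320 [[83.2, 47.1], [83.3, -52.9]]
[[119.5, 38.0], [119.5, -34.9]]
[212 207] [301 265]
housing top 153.63889157819722 [[112.4, 23.4], [112.5, -13.1], [50.0, 25.3], [50.2, -17.3]] [[82.1402887   5.11461854]]
```

```bash
python3 - <<'E'
from h import *
c=camera_info("wrist")
delta([611.6,117,30],A)
im=get_image("wrist")[:,:,::-1].copy()
h=cv2.cvtColor(im,cv2.COLOR_BGR2HSV)
wood=(h[...,0]<30)&(h[...,1]>60)&(h[...,2]>90)
for y in(170,):
    xs=np.where(wood[y,150:380])[0]+150; print(y,xs[0],xs[-1],tost(cast(c,[[xs[0],y],[xs[-1],y]],12.)).round(1).tolist())
print(im[95:185:3,263].tolist())
P=np.r_[[[*st(x,0),z] for x,z in((157.5,12),(152,56),(130,56),(130,12),(117,52))]]
print(proj(c,P).round(1).tolist()); cv2.imwrite("pics/w3.png",im)
delta([611.6,117,30],A)
E
```

```text
5.675 [606.8 118.5 126.6] [-3.137e+00  2.000e-03  1.273e+00] -> [ 0.2  5.5 96.6] [-0.004  0.002  0.001]
170 209 317 [[92.8, 49.4], [92.8, -49.5]]
[[112, 121, 56], [116, 153, 180], [137, 184, 221], [137, 184, 220], [123, 165, 200], [70, 98, 121], [110, 155, 191], [112, 158, 195], [109, 153, 188], [111, 155, 192], [114, 159, 196], [112, 158, 194], [109, 153, 188], [105, 148, 182], [106, 149, 183], [77, 108, 133], [81, 108, 131], [81, 109, 131], [94, 126, 152], [135, 180, 219], [136, 181, 219], [135, 181, 219], [135, 180, 219], [135, 180, 218], [136, 181, 218], [135, 180, 218], [135, 180, 218], [136, 181, 218], [135, 180, 218], [102, 113, 111]]
[[263.3, 96.2], [264.4, 104.7], [264.1, 135.8], [263.1, 128.9], [263.9, 152.2]]
5.725 [608.7 117.5 128.8] [-3.141e+00  1.000e-03  1.272e+00] -> [ 0.5  3.  98.8] [-0.     0.001 -0.   ]
```

View pics/t2.png

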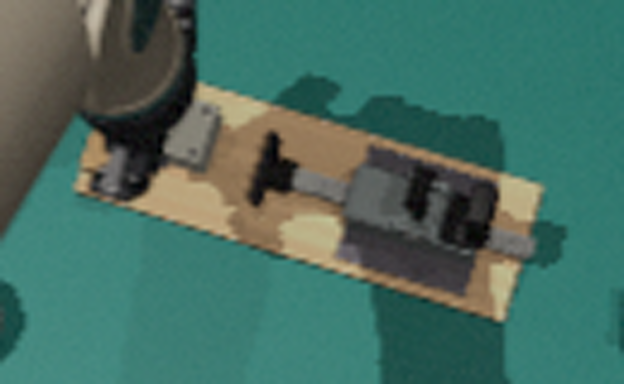

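Call:
play_rows --deltas '[0,0,40,0,0,0,0.3,0,0,80,0,0,0,0.3,0,0,85,0,0,0,0.3,0,0,85,0,0,0,0.3,0,0,85,0,0,0,0.3]'

```text
clock: 6.35
eef_pos: [610.6, 118.2, 45.7]
tool_rot: [3.138, -0.002, 1.272]
force: [0.2, -0.3, -1.7]
width: 38.7
gripper_force: 61.5
```

```bash
python3 - <<'E'
from h import *
delta([611.6,117,26],A);c=camera_info("top")
print('pad',tost(cast(c,[[223.8,194.4]],49.)), 'roll/handle tops in t2')
px=np.array([[428,190],[408,187],[486,218],[465,215]])/4.8+[170,160]
print(tost(cast(c,px,145.)),tost(cast(c,px,155.)))
E
```

```text
6.35 [610.6 118.2  45.7] [ 3.138e+00 -2.000e-03  1.272e+00] -> [-0.9  1.2 19.7] [ 0.004 -0.002 -0.   ]
pad [[28.25705363  1.56872981]] roll/handle tops in t2
[[ -93.61230647    0.84771885]
 [ -80.96765355    2.68942991]
 [-133.75782634    7.33116253]
 [-120.57019823    9.35277545]] [[ -94.20863675    2.57780289]
 [ -81.66799305    4.40436486]
 [-134.02393763    9.00791668]
 [-120.94478502   11.01290072]]
```

Call:
play_rows --deltas '[-1,1,10,0,0,0,0.3,-1,1,17,0,0,0,0.3,-1,1,19,0,0,0,0.3,-1,1,20,0,0,0,0.3,-1,1,20,0,0,0,0.3]'

```text
clock: 6.98
eef_pos: [609.3, 117.2, 24.9]
tool_rot: [-3.141, -0.001, 1.273]
force: [-4.7, -0.1, 15.0]
width: 39.0
gripper_force: 63.6
```

Call:
play_rows --deltas '[0,0,-1,0,0,0,0.3,0,0,-1,0,0,0,0.75,0,0,-1,0,0,0,0.75,0,0,-1,0,0,0,0.75,0,0,-40,0,0,0,0.75,0,0,-95,0,0,0,0.75,0,0,-150,0,0,0,0.75,-30,0,-170,0,0,0,0.4,-80,0,-170,0,0,0,0,-130,0,-170,0,0,0,0]'

```text
clock: 8.22
eef_pos: [571.0, -8.1, 193.5]
tool_rot: [3.141, -0.0, 1.274]
force: [-0.7, -0.5, 0.8]
width: 9.4
gripper_force: 0.0
```

```bash
python3 - <<'E'
from h import *
get_image("top");get_image("top");get_image("top")
c=camera_info("wrist");s=read_state();im=get_image("wrist")[:,:,::-1].copy();cv2.imwrite("pics/w4.png",im)
print(s['eef_pos'],s['tool_rot'],tost(s['eef_pos'][:2]),c['T'].round(3).tolist())
h=cv2.cvtColor(im,cv2.COLOR_BGR2HSV)
wh=(h[...,1]<60)&(h[...,2]>130)
b=blob(wh,(0,0,512,384));w=tost(cast(c,b.reshape(-1,2),52.)).astype(np.float32)
print('housing',cv2.minAreaRect(w),w.min(0),w.max(0))
E
```

```text
[570.46017743 -10.77628223 193.70577902] [3.14113337e+00 1.10919233e-03 1.26655719e+00] [[-52.10832132   1.79732933]] [[0.954, -0.288, -0.09, 593.418], [-0.301, -0.91, -0.285, 62.569], [0.0, 0.299, -0.954, 336.823], [0.0, 0.0, 0.0, 1.0]]
housing ((76.28329467773438, 2.476409912109375), (52.96463394165039, 39.64319610595703), 0.0006214249297045171) [ 49.80078  -17.345333] [102.7654    22.298155]
```

View pics/w4.png

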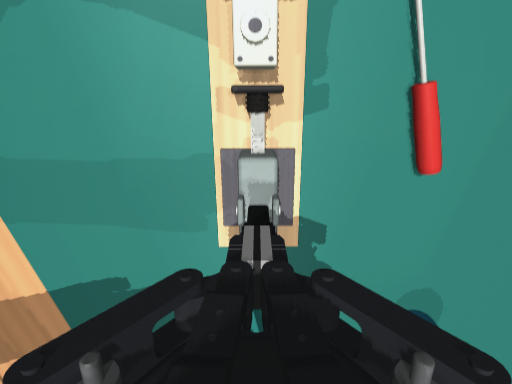

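```bash
python3 - <<'E'
from h import *
c=camera_info("wrist")
im=cv2.imread("pics/w4.png")
print(im[196:232:2,258].sum(1).tolist(), im[215,236:284:2].sum(1).tolist())
for z in(128,135,145):print(z,tost(cast(c,[[258,206],[248,212],[270,212]],z)).round(1).tolist())
print('pad',tost(cast(c,[[258,86]],49)), read_state()['width'])
delta([*st(-55,0),128],A)
P=[[*st(-80,0),135],[*st(-80,0),142],[*st(-95,0),145]];print(proj(c,P))
E
```

```text
[440, 440, 436, 435, 332, 49, 51, 51, 48, 51, 50, 43, 37, 40, 44, 60, 64, 67] [367, 448, 491, 415, 210, 510, 63, 49, 50, 52, 52, 52, 40, 36, 36, 38, 34, 289, 161, 334, 346, 299, 237, 208]
128 [[-54.5, 1.0], [-59.5, 8.8], [-59.5, -8.3]]
135 [[-51.8, 1.0], [-56.6, 8.5], [-56.6, -7.9]]
145 [[-47.8, 1.1], [-52.4, 8.2], [-52.5, -7.5]]
pad [[35.30245564  0.40701418]] 0.06333159728687068
8.425 [571.1  -8.1 193.4] [ 3.142 -0.     1.27 ] -> [-5.7  1.9 65.4] [ 0.    -0.    -0.002]
[[259.43310045 240.04425932]
 [259.52014464 244.49732896]
 [259.57851811 264.15579443]]
```

Call:
play_rows --deltas '[0,2,10,0,0,0,0,0,2,40,0,0,0,0,0,2,65,0,0,0,0,0,2,69,0,0,0,0,0,2,69,0,0,0,0,0,2,69,0,0,0,0]'

```text
clock: 9.18
eef_pos: [574.0, -7.6, 125.0]
tool_rot: [3.14, -0.0, 1.273]
force: [0.2, -0.2, 0.0]
width: 0.2
gripper_force: 0.0
```

```bash
python3 - <<'E'
from h import *
s=read_state();print(s['force'],tost(s['eef_pos'][:2]));delta([*st(-62,0),124],A)
c=camera_info("scene");im=get_image("scene")[:,:,::-1]
cv2.imwrite("pics/s5.png",cv2.resize(im[130:290,200:340],(700,600)[:2],interpolation=cv2.INTER_CUBIC)) if 0 else cv2.imwrite("pics/s5.png",cv2.resize(im[150:270,200:340],None,fx=5,fy=5,interpolation=cv2.INTER_CUBIC))
E
```

```text
[ 0.1691809  -0.22754269  0.01015986] [[-48.00353259  -0.61548169]]
9.175 [574.   -7.6 125. ] [ 3.14  -0.     1.273] -> [-14.   -0.6   1. ] [ 0.002 -0.     0.001]
```

View pics/s5.png

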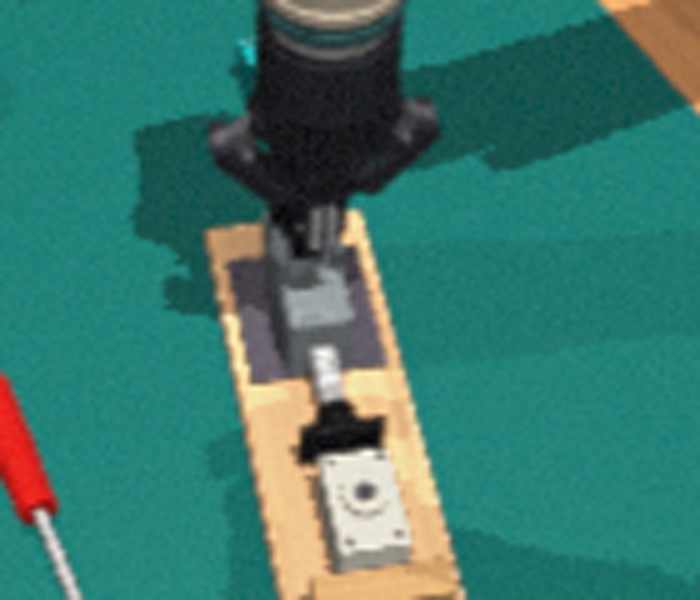

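Call:
play_rows --deltas '[-10,0,1,0,0,0,0,-17,0,1,0,0,0,0,-22,0,1,0,0,0,0,-22,0,1,0,0,0,0]'

```text
clock: 9.72
eef_pos: [567.1, -28.1, 123.6]
tool_rot: [3.141, -0.002, 1.273]
force: [0.7, 2.6, 2.0]
width: 0.1
gripper_force: 1.6
```

```bash
cat > f.py <<'E'
from h import *
s=read_state();print(s['clock'],'Fx',(s['force'][:2]@ux).round(1),'Fy',(s['force'][:2]@uy).round(1),'Fz',s['force'][2].round(1),'x',tost(s['eef_pos'][:2]).round(1),s['eef_pos'][2].round(1))
im=get_image("top");c=camera_info("top")
g=cv2.cvtColor(im,cv2.COLOR_RGB2GRAY)
# pad front: bright-to-dark edge along station lines at z=49
X=np.arange(20,75,.5);
prof=np.mean([cv2.remap(g,*[a.astype(np.float32).reshape(1,-1) for a in proj(c,[[*st(x,y),49] for x in X]).T],cv2.INTER_LINEAR)[0] for y in(-20,-17,17,20)],0)
print('pad',X[np.argmax(np.gradient(cv2.GaussianBlur(prof.reshape(1,-1),(5,1),0)[0]))])
E
python3 f.py
```

```text
9.725 Fx 2.7 Fy 0.1 Fz 2.0 x [[-69.7  -0.1]] 123.6
pad 25.5
```

Call:
play_rows --deltas '[-6,0,0,0,0,0,0,-11,0,0,0,0,0,0,-15,0,0,0,0,0,0,-15,0,0,0,0,0,0]'

```text
clock: 10.28
eef_pos: [563.4, -39.9, 123.3]
tool_rot: [3.141, -0.004, 1.275]
force: [2.8, 7.2, 1.0]
width: -0.1
gripper_force: 4.2
```

```bash
python3 f.py
```

```text
10.275 Fx 7.7 Fy -0.5 Fz 1.0 x [[-82.   -0.1]] 123.3
pad 73.5
```

Call:
play_rows --deltas '[-3,0,0,0,0,0,0,-6,0,0,0,0,0,0,-6,0,0,0,0,0,0]'

```text
clock: 10.7
eef_pos: [562.3, -43.2, 122.9]
tool_rot: [-3.141, -0.007, 1.277]
force: [4.8, 12.4, -1.4]
width: 0.4
gripper_force: 6.4
```

```bash
python3 f.py
```

```text
10.7 Fx 13.3 Fy -0.9 Fz -1.4 x [[-85.5   0. ]] 122.9
pad 70.0
```

Call:
play_rows --deltas '[8,0,0,0,0,0,0,18,0,0,0,0,0,0,25,0,0,0,0,0,0,25,0,0,0,0,0,0,18,0,0,0,0,0,0,12,0,0,0,0,0,0,7,0,0,0,0,0,0,3,0,0,0,0,0,0,0,0,0,0,0,0,0,0,0,0,0,0,0,0]'

```text
clock: 12.0
eef_pos: [562.1, -43.1, 122.6]
tool_rot: [-3.141, -0.008, 1.276]
force: [5.9, 11.3, -5.4]
width: -0.1
gripper_force: 6.4
```

```bash
python3 f.py; python3 - <<'E'
from h import *
im=get_image("scene")[:,:,::-1]
cv2.imwrite("pics/s6.png",cv2.resize(im[150:270,200:340],None,fx=5,fy=5,interpolation=cv2.INTER_CUBIC))
E
```

```text
12.0 Fx 12.6 Fy -2.3 Fz -5.4 x [[-85.5   0.3]] 122.6
pad 70.5
```

View pics/s6.png

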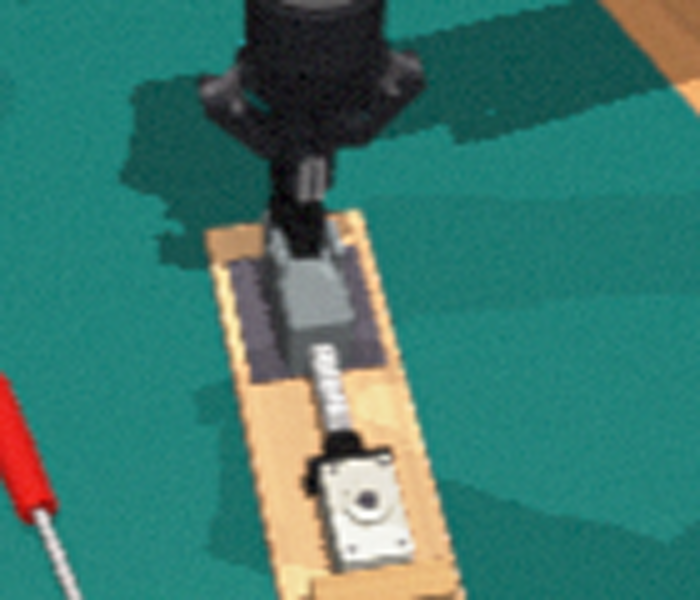

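Call:
play_rows --deltas '[8,0,0,0,0,0,0,18,0,0,0,0,0,0,25,0,0,0,0,0,0,25,0,0,0,0,0,0,18,0,0,0,0,0,0,13,0,0,0,0,0,0,10,0,0,0,0,0,0,7,0,0,0,0,0,0,6,0,0,0,0,0,0]'

```text
clock: 13.22
eef_pos: [563.5, -39.1, 123.2]
tool_rot: [-3.141, -0.006, 1.275]
force: [3.7, 9.0, -1.3]
width: 0.0
gripper_force: 5.3
```

```bash
python3 f.py
```

```text
13.225 Fx 9.7 Fy -0.9 Fz -1.3 x [[-81.2   0.2]] 123.2
pad 73.5
```

Call:
play_rows --deltas '[-3,0,0,0,0,0,0,-5,0,0,0,0,0,0,-6,0,0,0,0,0,0,-6,0,0,0,0,0,0]'

```text
clock: 13.78
eef_pos: [562.7, -41.4, 123.0]
tool_rot: [-3.141, -0.01, 1.277]
force: [5.6, 14.6, -2.3]
width: 0.0
gripper_force: 8.0
```

```bash
python3 f.py
```

```text
13.775 Fx 15.6 Fy -1.0 Fz -2.3 x [[-83.7   0.2]] 123.0
pad 70.5
```

Call:
play_rows --deltas '[-2,0,0,0,0,0,0,-3,0,0,0,0,0,0,-3,0,0,0,0,0,0]'

```text
clock: 14.2
eef_pos: [562.2, -42.8, 122.8]
tool_rot: [-3.141, -0.011, 1.278]
force: [6.8, 18.3, -3.7]
width: -0.1
gripper_force: 9.3
```

```bash
python3 f.py
```

```text
14.2 Fx 19.5 Fy -1.2 Fz -3.7 x [[-85.2   0.3]] 122.8
pad 70.0
```

Call:
play_rows --deltas '[-2,0,0,0,0,0,0,-4,0,0,0,0,0,0,-4,0,0,0,0,0,0]'

```text
clock: 14.62
eef_pos: [562.0, -43.3, 122.8]
tool_rot: [-3.141, -0.016, 1.28]
force: [8.8, 23.4, -5.0]
width: 0.1
gripper_force: 12.4
```

```bash
python3 f.py; python3 - <<'E'
from h import *
im=get_image("scene")[:,:,::-1]
cv2.imwrite("pics/s7.png",cv2.resize(im[150:270,200:340],None,fx=5,fy=5,interpolation=cv2.INTER_CUBIC))
E
```

```text
14.625 Fx 25.0 Fy -1.5 Fz -5.0 x [[-85.7   0.3]] 122.8
pad 65.0
```

View pics/s7.png

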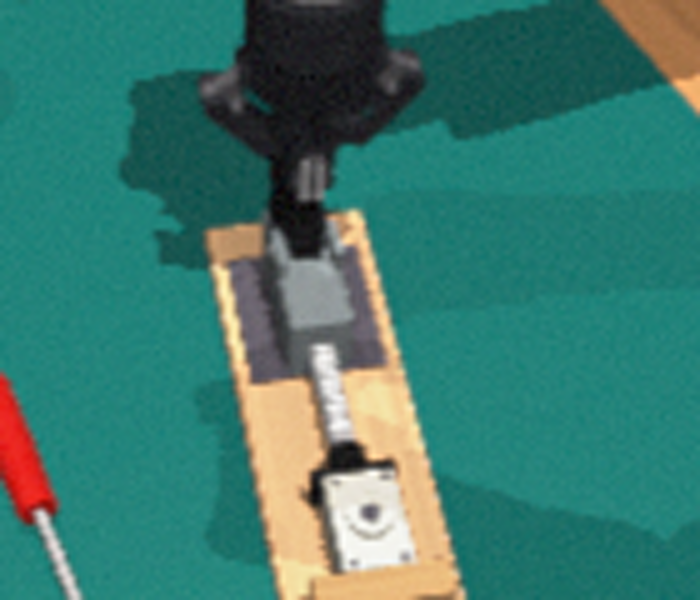

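Call:
play_rows --deltas '[8,0,0,0,0,0,0,18,0,0,0,0,0,0,28,0,0,0,0,0,0,33,0,0,0,0,0,0,33,0,0,0,0,0,0,28,0,0,0,0,0,0,23,0,0,0,0,0,0,18,0,0,0,0,0,0,18,0,0,0,0,0,0]'

```text
clock: 15.85
eef_pos: [566.3, -29.9, 123.5]
tool_rot: [-3.141, -0.012, 1.277]
force: [5.7, 16.8, 0.6]
width: 0.3
gripper_force: 9.1
```

```bash
python3 f.py
```

```text
15.85 Fx 17.8 Fy -0.5 Fz 0.6 x [[-71.6   0.1]] 123.5
pad 34.5
```

Call:
play_rows --deltas '[-2,0,0,0,0,0,0,-4,0,0,0,0,0,0,-5,0,0,0,0,0,0,-5,0,0,0,0,0,0]'

```text
clock: 16.4
eef_pos: [565.8, -31.3, 123.6]
tool_rot: [-3.141, -0.016, 1.28]
force: [7.8, 23.0, 1.4]
width: 0.2
gripper_force: 12.1
```

```bash
python3 f.py
```

```text
16.4 Fx 24.3 Fy -0.7 Fz 1.4 x [[-73.1   0.2]] 123.6
pad 48.5
```

Call:
play_rows --deltas '[-2,0,0,0,0,0,0,-4,0,0,0,0,0,0,-5,0,0,0,0,0,0,-5,0,0,0,0,0,0]'

```text
clock: 16.95
eef_pos: [565.2, -33.4, 123.7]
tool_rot: [-3.141, -0.019, 1.282]
force: [8.9, 28.1, 2.2]
width: -0.2
gripper_force: 14.6
```

```bash
python3 f.py
```

```text
16.95 Fx 29.5 Fy -0.2 Fz 2.2 x [[-75.3   0.2]] 123.7
pad 73.5
```

Call:
play_rows --deltas '[6,0,0,0,0,0,0,14,0,0,0,0,0,0,24,0,0,0,0,0,0,36,0,0,0,0,0,0,40,0,0,0,0,0,0,40,0,-15,0,0,0,0,40,0,-60,0,0,0,0,40,0,-110,0,0,0,0,40,0,-120,0,0,0,0,40,0,-120,0,0,0,0]'

```text
clock: 18.25
eef_pos: [572.7, -10.1, 244.2]
tool_rot: [3.14, -0.001, 1.272]
force: [0.4, 0.5, -0.6]
width: -0.1
gripper_force: 0.0
```

```bash
python3 f.py; python3 - <<'E'
from h import *
get_image("scene")
im=get_image("wrist")[:,:,::-1]
cv2.imwrite("pics/w8.png",im)
E
```

```text
18.25 Fx 0.6 Fy -0.3 Fz -0.6 x [[-50.8  -0.2]] 244.2
pad 25.5
```

View pics/w8.png

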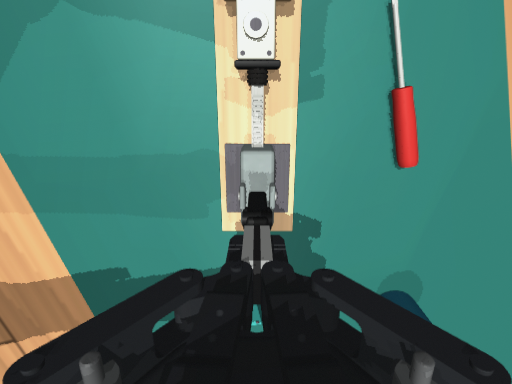

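The last picture shows the pad, at (257,64), flat against the housing. The housing at (256,25) is straight on the board and up at the stop, and the arm is clear of everything.

```bash
python3 -c "from cell import *;print(finish_job())"
```

```text
the job is handed in; nothing more can be done
None
```

I stood the housing in the clamp and tightened it against the stop with four trigger squeezes, peaking at about 30 N on the roll (an estimated 35 N at the jaw). I let go of the trigger, moved the arm clear and handed the job in at about 18 s; no verdict came back, and I could not measure the final jaw force directly.

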